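# Fit a fresh filter cassette through the dust flap of a bench extractor

### The job

Fit the fresh filter cassette (white frame, green pull tab) into the blue bench dust extractor: push it down through the sprung two-leaf dust flap on top and press it gently until its catches click and it sits fully home, so that both leaves spring shut flat above it when you let go. The depth of the seat differs from unit to unit and cannot be seen, so feel for it and never push with more than about 25 N (2.5 kg). Leave the dirty spent cassette, the cork sanding block and the gouache jar where they are.

Things in the scene. Friction and masses are not known exactly. Their poses are not given: they have to be found in the camera images.
- extractor: Bench dust extractor, a fixed blue box, top at z = 0.122. Origin on the bench straight below the centre of its top slot; the box reaches from -70 to +70 mm along its own x and from -58 to +146 mm along its own y (intake grille on the -x face, exhaust rings on top towards +y). Its yaw varies.
- slot (a point): Centre of the slot at the level of the shut flap (z = 0.119). The slot is 50 mm along the extractor's x and 67 mm along its y; a black bevelled bezel round it rises to z = 0.128 and leads in from about 62 x 79 mm. The shaft below keeps that size, with 1.3 to 2 mm of play each side of the cassette down to the seat.
- flap_front (a joint): Front (-x) leaf of the grey dust flap, 31 mm from its hinge (6 mm outside the slot's long side) to the free edge. 0 = shut and level, 1.5 rad = hanging down. Opens only downward; a spring shuts it (1 N at the free edge shut, 2 N open). It shuts over the cassette once the body is 32 mm and the tab 18 mm below the flap.
- flap_back (a joint): Back (+x) leaf of the same flap, mirror image. Both leaves are slick nylon: they bear lightly on fingers in the slot and let them out upward, but hook over a cassette that has passed. Fingers round the tab fit in only some 30 mm below the bezel; let go there and press the tab on with closed fingers, which go in deeper with their closing line along the slot's long (y) side.
- gasket (a joint): Sprung gasket pad on the hidden seat, m pressed down: 0 free, 0.0035 with the cassette fully home (3 N). The seat stands on a levelling screw: at home the top of the tab lies on average 27.5 mm below slot, anywhere from 18.5 to 36.5 mm. That height is not given: find it by feel.
- catch_left (a joint): Sprung catch roller at the +y end of the seat, m pushed outward: 0 free, 0.0018 as the cassette's foot rib passes, about 0.001 snapped in at home. It meets the rib 12 mm before home and snaps in above it 2 mm before home; short of that the cassette stays proud. The flap takes 5 to 8 N to push through, catches and gasket 5 to 12 N; at home there is a rigid stop.
- catch_right (a joint): The same roller at the -y end, m pushed outward.
- fresh_cassette: Fresh filter cassette standing loose on the bench: white frame, pale pleats, green pull tab; about 0.15 kg. Body 46 (own x) x 64 (own y) x 40 mm high, a little slimmer at the foot; tab 10 mm (x) x 42 mm (y), 40 to 60 mm above the underside. Origin at the centre of the underside. Fits the slot with its x along the extractor's x, either way round.
- spent_cassette: Spent cassette of the same shape, dirty brown-grey with a black tab, standing loose on the bench. Not to be moved.
- sanding_block: Loose cork sanding block, 60 x 100 x 30 mm, origin at the centre of its underside. Bystander.
- gouache_1: Loose gouache jar with blue band and white cap, 61 mm across, 74 mm high, origin at the centre of its underside. Bystander.
Things that resemble listed ones, but are neither listed nor needed, are in the scene too. What is shaped like the fresh_cassette but purple or yellow is not meant.

How it is judged:
On the way, in this order (a step that is already met when the one before it is completed fails the run):
1. the fresh cassette has been pushed through the flap: both leaves open, its underside more than 20 mm below them (value of joint each of flap_front, flap_back above 0.7 rad and z of fresh_cassette in the frame of slot below -0.02 m and horizontal distance between fresh_cassette and slot below 0.008 m), for 0.1 s.
2. it is pressed home past its catches: the gasket is pressed down more than 2 mm of its 3.5 (value of joint gasket above 0.002 m and z of fresh_cassette in the frame of slot below -0.076 m), for 0.2 s.
At the end, for the whole second after the job is handed in: The fresh cassette sits caught in the seat under the slot, within 4 mm of its centre and within 0.06 rad of upright, at rest, gasket pressed down more than 2 mm (fully home is 3.5), both flap leaves shut within 0.06 rad (all of step 2 and horizontal distance between fresh_cassette and slot below 0.004 m and angle between fresh_cassette's own z axis and vertical below 0.06 rad and value of joint each of flap_front, flap_back below 0.06 rad and linear speed of fresh_cassette below 0.01 m/s); the robot touches nothing.
It fails at once if the fresh cassette is forced against the extractor with more than 45 N (all contacts added; the catches and the gasket make up about 15 N of it at home, so a push of about 30 N) (contact force between fresh_cassette and extractor above 45 N).
It fails at once if the robot itself pushes on the extractor with more than 40 N (contact force between any of the arm, the fingers and extractor above 40 N).
It fails at once if the spent cassette, sanding block or gouache jar is moved more than 25 mm (distance of any of spent_cassette, sanding_block, gouache_1 from where it was at the start of the episode above 0.025 m).
It also fails if it takes over 59 s, if anything falls off the work surface, if the arm or the gripper's body presses on something with over 40 N, if the wrist force passes 120 N, or if a joint passes its speed limit or range.

### The arm

A 6-joint arm with a two-finger parallel gripper is mounted at the origin on the work surface; the furniture and walls round the work are solid. World frame = base frame: x ahead of the robot, y to its left, z up, the work surface at z = 0. Lengths are in m, angles in rad, forces in N, time in s.
With the tool pointing down it reaches from about 0.3 to 0.95 m from the base axis. Payload 3.1 kg.
Tool frame: the origin (TCP) lies at the very end of the fingers, on their centre line; the grasp point (between the pads) lies 19 mm behind it; z points along the fingers, y is the line along which they close (so a half turn about z gives the same grasp; the last joint's range is limited). The gripper opens to 85 mm and grips with 20 to 120 N. Pads are 22 mm wide; open, the fingers measure 114 mm over their backs; the gripper's body (76 mm by 85 mm) begins 54 mm behind the grasp point. The pads swing forward as they close: fully open they stand 13 mm farther back than shut.
Start: joints at [1.212, 0.308, 1.634, -0, 1.2, -0.07], TCP at [0.178, 0.599, 0.208] pointing down, gripper open.
Joint ranges: [-3.06, 3.06], [-0.79, 1.96], [0.05, 2.63], [-1.19, 4.34], [0.05, 2.64], [-2.94, 2.94]. Speed limits (rad/s): [2.79, 2.79, 3.14, 3.14, 3.14, 3.14].

### API

Orientations are given as a rotation vector (axis times angle).
In Python, from station import sensors, vision, bot gives the robot as it stands.
- The arm moves only by the shell command python3 -m jog 'ROWS' [OPENING] [FORCE]. ROWS is JSON, a list of rows, each an object with "dp": the shift along the world's x, y, z in mm, a list of three; "angular": the turn, a rotation vector about the world's x, y, z in rad, a list of three. A call has 1 to 5 rows; each row shifts and turns the commanded pose from where the row before left it; what a row does not reach is not made up. A row lasts 1/8 s, in which the tool goes at most 62.5 mm and 10.7 degrees, less where a joint would pass 70% of its speed; a pose out of reach is approached as far as the arm can. A call is refused whole if a number of a shift passes 62.5 or a number of a turn 0.188, either way. A call with a gripper value outside its range is refused whole. OPENING is the gripper's target within -1 to 1 (shut at 1, half-way at 0, fully open at -1), set as the call begins (- or left out, the last holds). The fingers move at their own pace and stop on an object; FORCE is the grip in N (left out, the last holds). Time passes only in rows, so rows that do not move let the fingers close. It gives the time, the measured TCP pose, the force, the opening and the grip force at its end, in the units of the state.
- sensors.get_state(): the state, without advancing time (a new reading comes with each control period).
- vision.read_camera(name): name is "scene" or "top"; returns (picture, depth): 420x560x3 uint8, blue, green, red; 420x560 float32, m along the optical axis (not along the pixel's ray), 0 where there is no reading.
- vision.camera_params(name): a dict with "vfov" (degrees; the focal length in pixels is half the picture's height over the tangent of half this angle, whatever the lens; pixels are square), "cx", "cy" (the principal point, pixels), "k1" (the pictures are not rectified: a ray, as slopes to the right and down, at radius r is drawn at 1 + k1 r^2 times it, then the intrinsics apply), "view" (4x4, takes a point from world to camera coordinates). Camera axes: x right, y up, looking along -z (the intrinsics and any distortion apply to the point x, -y, -z); pixel columns grow to the right and rows downward; lengths in m; the calibration is good to about 2 mm. A picture is of the moment at which its call begins. camera_params takes no time and is no camera call.
- bot.sign_off(): hands the job in; it is judged then, once.
The state is a dict: "t": time; "qpos": joint angles; "joint_vel": joint speeds; "joint_torque": joint torques, N m; "position": TCP position; "tool_rot": TCP orientation; "ft_force": force on the tool from outside, world axes, zero at the start; "ft_torque": the same for the moment, N m; "width": finger opening in m; "grip_force": force on a finger pad.
Only numpy, scipy, OpenCV 4.12 (cv2) and the standard library are available. Lean on these libraries where they do the work, as an engineer would, in place of code of your own. Each camera call takes 0.05 s, during which the arm holds its last target. There are 200 camera calls.

## Working session

There is one attempt and no reset: what is moved stays moved. The work goes in short steps, Python scripts to look and compute and a shell command to move; the robot and the scene stay as the last step left them, time stands still between calls to the robot, and variables do not carry over. Pictures are saved under pics/ and viewed, at most 10 in all, crops included, and the job is handed in when it is done.

```bash
mkdir -p pics; cat > h.py <<'E'
import numpy as np, cv2
from station import sensors, vision, bot
def params(n):
    p=vision.camera_params(n); f=210/np.tan(np.radians(p['vfov'])/2); return p,f,np.array(p['view'])
def world(n,depth):
    p,f,V=params(n)
    v,u=np.mgrid[0:420,0:560].astype(float)
    a=(u-p['cx'])/f; b=(v-p['cy'])/f
    x,y=a.copy(),b.copy()
    for _ in range(10):
        s=1+p['k1']*(x*x+y*y); x=a/s; y=b/s
    P=np.stack([x*depth,-y*depth,-depth,np.ones_like(depth)],-1)
    W=P@np.linalg.inv(V).T
    W=W[...,:3]; W[depth==0]=np.nan
    return W
E
python3 - <<'E'
from h import *
for n in('top','scene'):
    im,d=vision.read_camera(n); cv2.imwrite(f'pics/{n}0.png',im); np.savez(f'{n}0.npz',im=im,W=world(n,d),d=d)
    p=vision.camera_params(n);print(n,p['vfov'],p['k1'],np.linalg.inv(np.array(p['view']))[:3,3])
print(sensors.get_state())
E
```

```text
top 51.83189371994051 0.016136110897320522 [ 0.44560502 -0.06321811  1.00368701]
scene 44.85020264892465 -0.011461977564510001 [ 0.05899004 -0.68972296  0.99138373]
{'t': 0.1, 'qpos': array([ 1.21228938e+00,  3.08916589e-01,  1.63503312e+00, -1.13338583e-05,
        1.19972715e+00, -6.96500469e-02]), 'joint_vel': array([-0.00128824, -0.00134619, -0.00241078,  0.0011229 , -0.00062792,
       -0.00038006]), 'joint_torque': array([-8.17900545e-04, -4.16409016e+01, -2.77643448e+01, -1.53184887e-04,
        3.98117438e-03,  7.44495111e-06]), 'position': array([0.17775779, 0.59836627, 0.20647527]), 'tool_rot': array([-0.45209067, -3.10845478,  0.0032022 ]), 'ft_force': array([0.35448308, 0.43523421, 0.27842746]), 'ft_torque': array([-0.0338843 , -0.04580673,  0.01806869]), 'grip_force': 0.0, 'width': 0.08565890092490286}
```

View pics/top0.png

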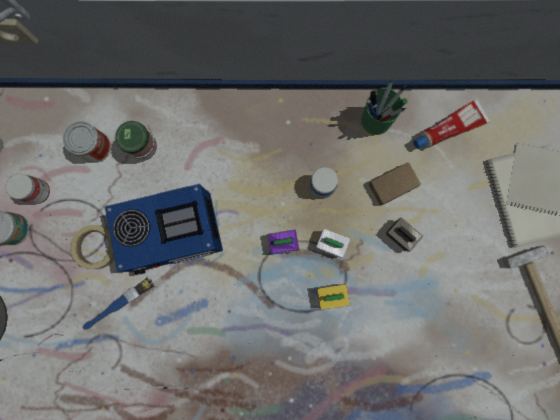

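View pics/scene0.png

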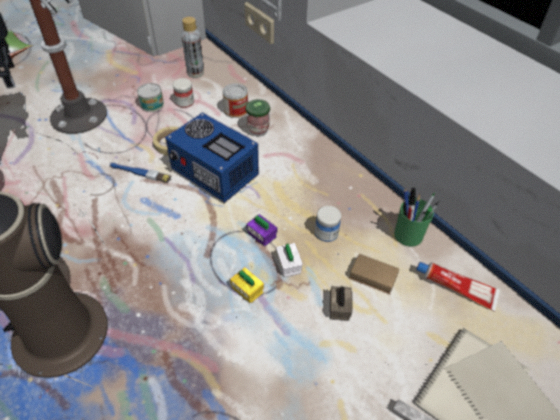

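The top view shows the white cassette with its green tab at about (332,243), and the extractor slot at about (180,223). The purple decoy is at (283,242), the yellow one at (332,296), the spent cassette at (403,235), the cork block at (393,184) and the jar at (323,181). The scene view agrees.

```bash
python3 - <<'E'
from h import *
for n in ('top','scene'):
    z=np.load(n+'0.npz'); im=z['im'];W=z['W']
    hsv=cv2.cvtColor(im,cv2.COLOR_BGR2HSV)
    Z=W[...,2]
    def rep(name,m):
        c,k=cv2.connectedComponents(m.astype(np.uint8)); 
        for i in range(1,c):
            q=W[k==i]; 
            if len(q)<25: continue
            r=cv2.minAreaRect((q[:,:2]*1000).astype(np.float32))
            print(n,name,len(q),'med',np.median(q,0).round(4),'rect',np.round(r[0],1),np.round(r[1],1),round(r[2],1))
    u=np.mgrid[0:420,0:560]
    box=lambda a,b,c,d:(u[1]>a)&(u[1]<b)&(u[0]>c)&(u[0]<d)
    B=box(305,365,220,268) if n=='top' else box(270,305,235,285)
    rep('cassbody',B&(Z>.033)&(Z<.046)); rep('casstab',B&(Z>.051)&(Z<.07))
    E=box(90,235,175,285) if n=='top' else box(155,270,105,205)
    rep('exttop',E&(Z>.112)&(Z<.126)); rep('bezel',E&(Z>.1245)&(Z<.14))
    rep('blk',E&(hsv[...,1]<110)&(hsv[...,2]<70)&(Z>.11)); rep('flapgrey',E&(hsv[...,1]<90)&(hsv[...,2]>70)&(Z>.105))
im=np.load('top0.npz')['im']
cv2.imwrite('pics/crop.png',np.hstack([cv2.resize(im[170:290,90:235],None,fx=3.3,fy=3.3,interpolation=2),cv2.resize(im[200:320,255:365],None,fx=2.8,fy=3.3,interpolation=2)[:,:310]]))
E
```

```text
top cassbody 499 med [ 0.5037 -0.1467  0.0404] rect [ 505.1 -148.2] [63.9 47.8] 69.1
top casstab 99 med [ 0.5048 -0.149   0.0597] rect [ 505.2 -148.3] [40.9 11.4] 68.2
top exttop 6104 med [0.5267 0.2162 0.122 ] rect [528.5 217.2] [140.5 203.8] 14.3
top bezel 483 med [0.5383 0.1736 0.1265] rect [539.1 175.3] [72.5 90.3] 14.8
top bezel 34 med [0.5557 0.275  0.1258] rect [554.5 273.4] [15.8 19.3] 88.1
top bezel 496 med [0.5227 0.2726 0.1257] rect [523.9 273.3] [69.2 79.8] 12.6
top blk 611 med [0.5376 0.1804 0.1249] rect [539.4 174.6] [68.6 84.7] 14.6
top blk 811 med [0.5247 0.2727 0.124 ] rect [526.  272.8] [72.7 75.1] 1.0
top flapgrey 311 med [0.5532 0.1783 0.1204] rect [553.1 178.5] [21.2 64.6] 13.8
top flapgrey 75 med [0.5389 0.2873 0.1256] rect [538.  283.5] [48.6 38. ] 64.3
top flapgrey 33 med [0.5311 0.2528 0.1261] rect [533.4 252.7] [28.5 12.5] 19.1
top flapgrey 307 med [0.5247 0.1714 0.1204] rect [525.2 171.5] [20.9 64.1] 14.1
scene cassbody 396 med [ 0.4971 -0.1521  0.039 ] rect [ 502.8 -147.6] [68.8 48.4] 67.9
scene casstab 79 med [ 0.5016 -0.1488  0.0582] rect [ 503.2 -146.8] [42.1 11.1] 68.3
scene exttop 2869 med [0.5217 0.2086 0.1211] rect [526.2 218.4] [145.5 207.9] 14.5
scene bezel 106 med [0.5257 0.273  0.1257] rect [526.5 276.9] [65.  57.8] 51.1
scene bezel 29 med [0.5516 0.2164 0.1259] rect [548.1 218.6] [24.7 31.9] 72.1
scene bezel 118 med [0.5145 0.1586 0.1259] rect [535.6 177.3] [75.7 95.9] 16.9
scene blk 38 med [0.5481 0.2695 0.1232] rect [548.9 270.3] [25.1 21.3] 58.8
scene blk 180 med [0.5395 0.189  0.1242] rect [535.7 175.8] [66.9 85.2] 15.8
scene flapgrey 507 med [0.5271 0.2749 0.1232] rect [540.3 222. ] [116.5 208.1] 14.5
scene flapgrey 327 med [0.5384 0.176  0.1195] rect [537. 176.] [57.2 72.8] 14.8
```

View pics/crop.png

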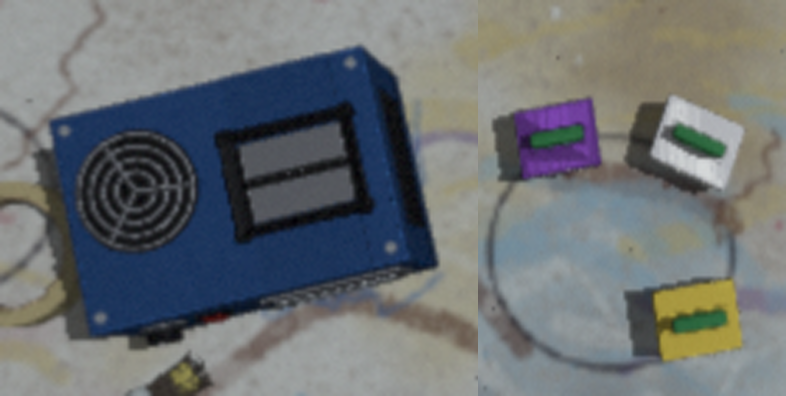

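The crop confirms that the extractor's exhaust side faces world +y, with slot centre (539.2, 175.0) mm and yaw 14.3°. The fresh cassette is at (505.1, -148.2) mm, yaw -21.4°. The heights and sizes match the given values. I'm moving above the cassette with the gripper half closed.

```bash
python3 -m jog '[{"dp":[22,-50,5],"angular":[0,0,-0.11]},{"dp":[22,-50,5],"angular":[0,0,-0.11]},{"dp":[22,-50,0],"angular":[0,0,-0.11]},{"dp":[22,-50,0],"angular":[0,0,-0.11]},{"dp":[22,-50,0],"angular":[0,0,-0.11]}]' 0 40
python3 -m jog '[{"dp":[22,-50,0],"angular":[0,0,-0.11]},{"dp":[22,-50,0],"angular":[0,0,-0.11]},{"dp":[22,-50,0],"angular":[0,0,-0.11]},{"dp":[22,-50,0],"angular":[0,0,-0.11]},{"dp":[22,-50,0],"angular":[0,0,-0.11]}]'
python3 -m jog '[{"dp":[22,-50,0],"angular":[0,0,-0.11]},{"dp":[22,-50,0],"angular":[0,0,-0.11]},{"dp":[22,-50,0],"angular":[0,0,-0.11]},{"dp":[22,-50,0],"angular":[0,0,-0.11]},{"dp":[22,-50,0],"angular":[0,0,-0.11]}]'
python3 -m jog '[{"dp":[0,0,0]},{"dp":[0,0,0]}]'
cat >> h.py <<'E'
from scipy.spatial.transform import Rotation as R
def st():
    s=sensors.get_state(); r=R.from_rotvec(s['tool_rot']).as_matrix()
    print('t',round(s['t'],2),'pos',(s['position']*1000).round(1),'yaw_y',np.degrees(np.arctan2(r[1,1],r[0,1])).round(2),'z',r[:,2].round(3),'F',s['ft_force'].round(1),'w',(s['width']*1000).round(1),'q',s['qpos'].round(2))
E
python3 -c "from h import *;st()"
```

```text
t: 0.72
position: [0.2883, 0.3473, 0.2172]
tool_rot: [1.284, 2.867, -0.001]
ft_force: [0.6, 0.3, 0.1]
width: 0.0426
grip_force: 0.0
t: 1.35
position: [0.3982, 0.0974, 0.2175]
tool_rot: [2.015, 2.41, 0.001]
ft_force: [0.6, 0.1, -0.3]
width: 0.0425
grip_force: 0.0
t: 1.98
position: [0.5082, -0.1525, 0.2171]
tool_rot: [-2.593, -1.772, 0.0]
ft_force: [-0.2, -0.3, -0.3]
width: 0.0426
grip_force: 0.0invalid input
Traceback (most recent call last):
  File "h.py", line 19, in st
    print('t',round(s['t'],2),'pos',(s['position']*1000).round(1),'yaw_y',np.degrees(np.arctan2(r[1,1],r[0,1])).round(2),'z',r[:,2].round(3),'F',s['ft_force'].round(1),'w',(s['width']*1000).round(1),'q',s['qpos'].round(2))
                                                                                                                                                                            ^^^^^^^^^^^^^^^^^^^^^^^
AttributeError: 'float' object has no attribute 'round'
```

```bash
sed -i "s/(s\['width'\]\*1000).round(1)/round(s['width']*1000,1)/" h.py
python3 -m jog '[{"dp":[-3,4.3,-45],"angular":[0,0,0]},{"dp":[0,0,-45],"angular":[0,0,0]},{"dp":[0,0,-40],"angular":[0,0,0]},{"dp":[0,0,-15],"angular":[0,0,0]},{"dp":[0,0,0],"angular":[0,0,0]}]' >/dev/null
python3 - <<'E'
from h import *
st(); im,d=vision.read_camera('scene'); cv2.imwrite('pics/s1.png',cv2.resize(im[190:310,210:360],None,fx=4,fy=4,interpolation=2))
E
```

```text
t 2.6 pos [ 504.2 -146.3   71.7] yaw_y -21.08 z [-0.002  0.001 -1.   ] F [ 0.1 -0.4  0.5] w 42.6 q [-0.37  0.3   1.96 -0.    0.89  0.  ]
```

View pics/s1.png

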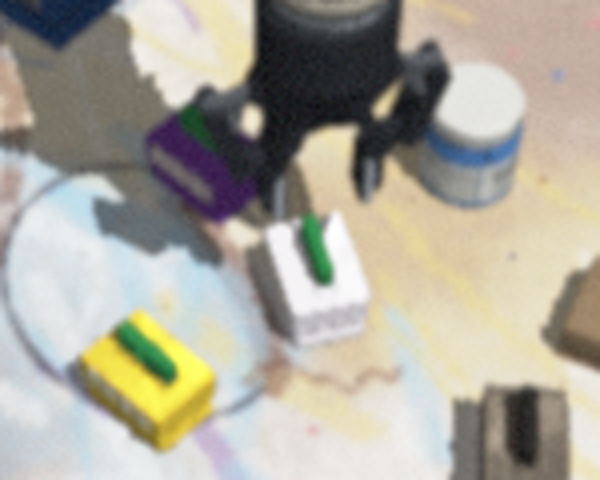

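The scene crop shows the finger tips at about (280,190) and (368,180), farther back than the tab at (317,250). I'll check that by projection.

```bash
cat >> h.py <<'E'
def proj(n,P):
    p,f,V=params(n); c=V[:3,:3]@np.array(P)+V[:3,3]; x,y=c[0]/-c[2],-c[1]/-c[2]; s=1+p['k1']*(x*x+y*y)
    return np.array([p['cx']+f*x*s,p['cy']+f*y*s]).round(1)
E
python3 - <<'E'
from h import *
st(); p=sensors.get_state()['position']
f=lambda q:(q-[210,190])*4
print('tcp',f(proj('scene',p)),'tabtop',f(proj('scene',[.505,-.148,.06])))
for w in(-.021,.021): print(f(proj('scene',p+np.array([w*.93,-w*.36,0.006]))))
im,d=vision.read_camera('top'); cv2.imwrite('pics/t1.png',cv2.resize(im[180:300,255:405],None,fx=4,fy=4,interpolation=2))
g=lambda q:(q-[255,180])*4
print('top tcp',g(proj('top',p)),g(proj('top',[.505,-.148,.06])))
E
```

```text
t 2.65 pos [ 505.6 -146.7   73.1] yaw_y -21.08 z [ 0.001 -0.    -1.   ] F [-0.6  0.8  1.9] w 42.5 q [-0.37  0.29  1.96 -0.    0.89  0.  ]
tcp [319.2 222. ] tabtop [319.2 238. ]
[284.  223.2]
[355.2 208. ]
top tcp [313.6 245.2] [313.6 248. ]
```

View pics/t1.png

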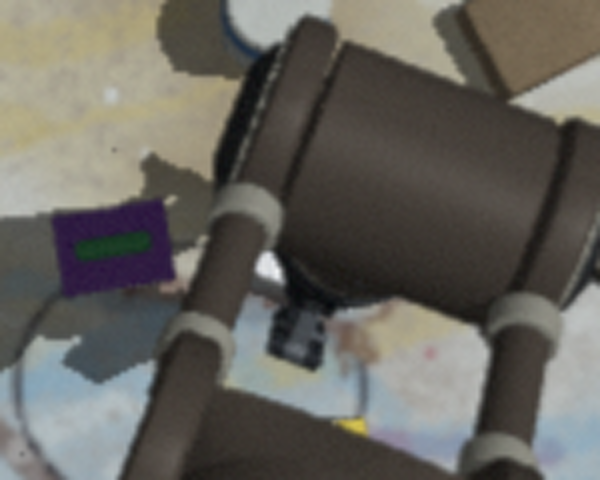

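The top view shows the hand covering the white cassette, with the purple decoy clear at (115,248). The projection agrees with the tips: they sit slightly back because the fingers are half open. I'm descending to grip the tab.

```bash
python3 -m jog '[{"dp":[0,-1,-15],"angular":[0,0,0]},{"dp":[0,0,-13],"angular":[0,0,0]},{"dp":[0,0,0],"angular":[0,0,0]}]' 
python3 -c "from h import *;st()"
python3 -m jog '[{"dp":[0,0,0],"angular":[0,0,0]},{"dp":[0,0,0],"angular":[0,0,0]},{"dp":[0,0,0],"angular":[0,0,0]},{"dp":[0,0,0],"angular":[0,0,0]}]' 1 50
python3 -c "from h import *;st()"
```

```text
t: 3.08
position: [0.5036, -0.147, 0.0432]
tool_rot: [-2.588, -1.776, 0.003]
ft_force: [0.8, -0.6, -0.0]
width: 0.0428
grip_force: 0.0
t 3.08 pos [ 503.6 -147.    43.2] yaw_y -21.08 z [-0.003  0.001 -1.   ] F [ 0.8 -0.6 -0. ] w 42.8 q [-0.37  0.34  1.97 -0.    0.83  0.  ]
t: 3.58
position: [0.5052, -0.1477, 0.0448]
tool_rot: [2.59, 1.777, 0.0]
ft_force: [0.2, -0.0, -0.4]
width: 0.0001
grip_force: 0.0
t 3.58 pos [ 505.2 -147.7   44.8] yaw_y -21.09 z [ 0. -0. -1.] F [ 0.2 -0.  -0.4] w 0.1 q [-0.37  0.34  1.97  0.    0.83  0.  ]
```

```bash
python3 - <<'E'
from h import *
im,d=vision.read_camera('scene'); a=cv2.resize(im[200:300,240:340],None,fx=4,fy=4,interpolation=2)
it,dt=vision.read_camera('top'); b=cv2.resize(it[190:290,280:380],None,fx=4,fy=4,interpolation=2)
cv2.imwrite('pics/s2.png',np.hstack([a,b])); p=sensors.get_state()['position']
print((proj('scene',p)-[240,200])*4,(proj('top',p)-[280,190])*4)
np.savez('s2.npz',im=im,W=world('scene',d))
E
```

```text
[198.4 213.2] [210.4 209.2]
```

View pics/s2.png

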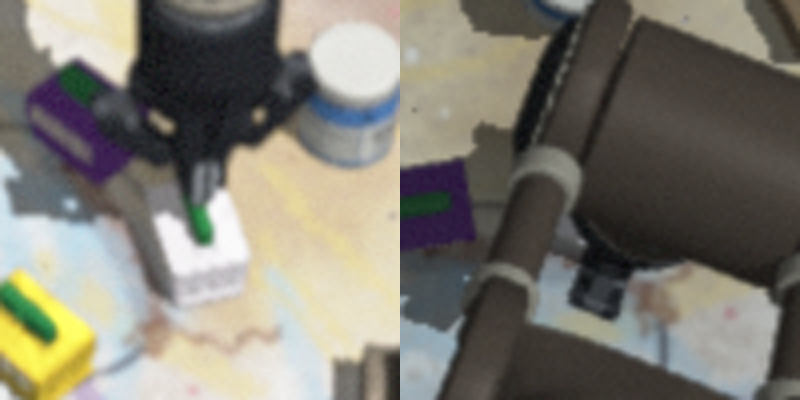

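The picture shows the closed fingertips at about (205,205) in the left half, with the tab's near end still visible at (203,235). I'll use depth to find where the tips and tab are.

```bash
python3 - <<'E'
from h import *
z=np.load('s2.npz'); im=z['im'];W=z['W']*1000
hsv=cv2.cvtColor(im,cv2.COLOR_BGR2HSV)
for v in range(240,264,2):
    print(v,[tuple(W[v,u].round(0).astype(int)) if np.isfinite(W[v,u,0]) else None for u in (286,289,292,295)],hsv[v,289])
E
```

```text
240 [(np.int64(488), np.int64(-154), np.int64(115)), (np.int64(493), np.int64(-158), np.int64(115)), (np.int64(503), np.int64(-157), np.int64(106)), (np.int64(508), np.int64(-161), np.int64(106))] [110  23  66]
242 [(np.int64(491), np.int64(-151), np.int64(101)), (np.int64(497), np.int64(-154), np.int64(101)), (np.int64(503), np.int64(-157), np.int64(98)), (np.int64(512), np.int64(-156), np.int64(90))] [107  15 118]
244 [(np.int64(491), np.int64(-150), np.int64(93)), (np.int64(496), np.int64(-156), np.int64(96)), (np.int64(502), np.int64(-159), np.int64(94)), (np.int64(512), np.int64(-157), np.int64(84))] [108  19 132]
246 [(np.int64(492), np.int64(-150), np.int64(86)), (np.int64(497), np.int64(-155), np.int64(87)), (np.int64(502), np.int64(-159), np.int64(88)), (np.int64(509), np.int64(-161), np.int64(83))] [101  15 133]
248 [(np.int64(493), np.int64(-149), np.int64(76)), (np.int64(496), np.int64(-156), np.int64(81)), (np.int64(502), np.int64(-159), np.int64(79)), (np.int64(528), np.int64(-139), np.int64(39))] [107  14 130]
250 [(np.int64(500), np.int64(-140), np.int64(54)), (np.int
[... 689 characters left out ...]
6), np.int64(61)), (np.int64(512), np.int64(-159), np.int64(41))] [ 68 150 114]
258 [(np.int64(495), np.int64(-148), np.int64(35)), (np.int64(493), np.int64(-161), np.int64(50)), (np.int64(496), np.int64(-168), np.int64(57)), (np.int64(510), np.int64(-162), np.int64(39))] [ 70 115  95]
260 [(np.int64(490), np.int64(-154), np.int64(37)), (np.int64(494), np.int64(-160), np.int64(41)), (np.int64(497), np.int64(-167), np.int64(46)), (np.int64(505), np.int64(-168), np.int64(41))] [ 70  33 117]
262 [(np.int64(487), np.int64(-159), np.int64(38)), (np.int64(491), np.int64(-164), np.int64(41)), (np.int64(497), np.int64(-167), np.int64(39)), (np.int64(503), np.int64(-171), np.int64(39))] [135   2 224]
```

The tips end just above the tab top, at z about 62, so the real fingertips are roughly 17 mm higher than the reported TCP. I'll open, go lower while watching the force, and close again.

```bash
python3 -m jog '[{"dp":[0,0,0],"angular":[0,0,0]},{"dp":[0,0,0],"angular":[0,0,0]},{"dp":[0,0,-4],"angular":[0,0,0]},{"dp":[0,0,-4],"angular":[0,0,0]},{"dp":[0,0,-3],"angular":[0,0,0]}]' 0.2 40
python3 -m jog '[{"dp":[0,0,0],"angular":[0,0,0]},{"dp":[0,0,0],"angular":[0,0,0]},{"dp":[0,0,0],"angular":[0,0,0]},{"dp":[0,0,0],"angular":[0,0,0]}]' 1 40
python3 - <<'E'
from h import *
st()
im,d=vision.read_camera('scene'); W=world('scene',d)*1000
for v in range(240,264,2): print(v,[tuple(int(x) for x in np.nan_to_num(W[v,u])) for u in (286,289,292,295)])
E
```

```text
t: 4.3
position: [0.5047, -0.1475, 0.0331]
tool_rot: [-2.59, -1.777, 0.001]
ft_force: [-0.7, -0.3, -0.7]
width: 0.0344
grip_force: 0.0
t: 4.8
position: [0.505, -0.1475, 0.0335]
tool_rot: [-2.59, -1.777, 0.0]
ft_force: [0.4, 0.8, -1.3]
width: 0.0079
grip_force: 39.0
t 4.8 pos [ 505.  -147.5   33.5] yaw_y -21.08 z [-0.  0. -1.] F [ 0.4  0.8 -1.3] w 7.9 q [-0.37  0.36  1.98  0.    0.81  0.  ]
240 [(487, -155, 115), (552, -85, -4), (509, -148, 92), (507, -161, 107)]
242 [(488, -153, 105), (548, -91, -3), (505, -153, 93), (508, -161, 99)]
244 [(487, -154, 100), (496, -154, 94), (506, -153, 85), (509, -159, 88)]
246 [(492, -149, 83), (496, -155, 87), (506, -153, 77), (509, -160, 83)]
248 [(493, -148, 74), (496, -155, 80), (505, -154, 71), (509, -161, 76)]
250 [(491, -151, 72), (497, -154, 71), (505, -155, 65), (508, -162, 70)]
252 [(491, -151, 64), (496, -155, 65), (506, -153, 55), (510, -160, 60)]
254 [(491, -152, 58), (495, -157, 59), (501, -161, 60), (515, -155, 42)]
256 [(496, -146, 39), (495, -158, 54), (0, 0, 0), (513, -158, 39)]
258 [(491, -151, 41), (492, -161, 51), (497, -166, 53), (508, -163, 40)]
260 [(490, -154, 37), (494, -160, 41), (497, -166, 45), (506, -167, 39)]
262 [(485, -159, 39), (491, -163, 40), (495, -169, 42), (502, -171, 39)]
```

Gripped now (width 7.9 mm), but shallowly. I'll take a deeper grip.

```bash
python3 -m jog '[{"dp":[0,0,0],"angular":[0,0,0]},{"dp":[0,0,0],"angular":[0,0,0]},{"dp":[0,0,-4],"angular":[0,0,0]},{"dp":[0,0,-4],"angular":[0,0,0]},{"dp":[0,0,0],"angular":[0,0,0]}]' 0.4 60
python3 -m jog '[{"dp":[0,0,0],"angular":[0,0,0]},{"dp":[0,0,0],"angular":[0,0,0]},{"dp":[0,0,0],"angular":[0,0,0]}]' 1 60
python3 - <<'E'
from h import *
st()
im,d=vision.read_camera('scene'); W=world('scene',d)*1000
for v in range(248,264,2): print(v,[tuple(int(x) for x in np.nan_to_num(W[v,u])) for u in (286,289,292,295)])
E
```

```text
t: 5.48
position: [0.5045, -0.1474, 0.025]
tool_rot: [-2.589, -1.777, 0.001]
ft_force: [-0.5, 0.2, -1.6]
width: 0.0259
grip_force: 0.0
t: 5.85
position: [0.505, -0.1476, 0.0255]
tool_rot: [2.59, 1.778, 0.0]
ft_force: [0.5, 0.1, -1.4]
width: 0.0082
grip_force: 60.3
t 5.85 pos [ 505.  -147.6   25.5] yaw_y -21.08 z [ 0.  0. -1.] F [ 0.5  0.1 -1.4] w 8.2 q [-0.37  0.37  1.98  0.    0.79  0.  ]
248 [(492, -149, 76), (496, -155, 80), (505, -154, 72), (509, -160, 76)]
250 [(491, -151, 72), (495, -156, 74), (505, -155, 65), (509, -161, 69)]
252 [(491, -151, 64), (498, -154, 62), (505, -155, 58), (508, -162, 63)]
254 [(490, -153, 60), (497, -154, 56), (503, -158, 55), (512, -158, 48)]
256 [(491, -151, 49), (492, -160, 58), (496, -166, 61), (513, -157, 38)]
258 [(492, -151, 40), (493, -160, 49), (498, -164, 50), (509, -163, 40)]
260 [(488, -156, 41), (494, -159, 41), (497, -166, 45), (505, -167, 40)]
262 [(485, -160, 41), (491, -163, 40), (495, -169, 42), (502, -171, 39)]
```

```bash
python3 -m jog '[{"dp":[0,0,15],"angular":[0,0,0]},{"dp":[0,0,35],"angular":[0,0,0]},{"dp":[0,0,40],"angular":[0,0,0]},{"dp":[0,0,40],"angular":[0,0,0]},{"dp":[0,0,30],"angular":[0,0,0]}]'
python3 -m jog '[{"dp":[5,45,0],"angular":[0,0,0.08]},{"dp":[5,50,0],"angular":[0,0,0.1]},{"dp":[5,50,0],"angular":[0,0,0.1]},{"dp":[5,50,0],"angular":[0,0,0.1]},{"dp":[5,50,0],"angular":[0,0,0.1]}]'
python3 -m jog '[{"dp":[5,50,0],"angular":[0,0,0.1]},{"dp":[4,28,0],"angular":[0,0,0.038]},{"dp":[0,0,0],"angular":[0,0,0]},{"dp":[0,0,0],"angular":[0,0,0]}]'
python3 - <<'E'
from h import *
st()
im,d=vision.read_camera('scene'); W=world('scene',d)*1000
np.savez('s3.npz',im=im,W=W)
cv2.imwrite('pics/s3.png',cv2.resize(im[60:220,130:300],None,fx=3.5,fy=3.5,interpolation=2))
E
```

```text
t: 6.52
position: [0.5058, -0.1479, 0.1888]
tool_rot: [2.588, 1.776, 0.003]
ft_force: [-0.2, -0.2, -1.2]
width: 0.008
grip_force: 60.3
t: 7.15
position: [0.5302, 0.099, 0.1868]
tool_rot: [2.089, 2.345, 0.002]
ft_force: [1.1, -0.1, -0.9]
width: 0.0082
grip_force: 60.3
t: 7.65
position: [0.5388, 0.1748, 0.186]
tool_rot: [1.927, 2.481, -0.001]
ft_force: [-0.6, 0.1, -1.4]
width: 0.0086
grip_force: 60.3
t 7.65 pos [538.8 174.8 186. ] yaw_y 14.32 z [ 0.    -0.001 -1.   ] F [-0.6  0.1 -1.4] w 8.6 q [ 0.24  0.22  1.79 -0.    1.13 -0.01]
```

View pics/s3.png

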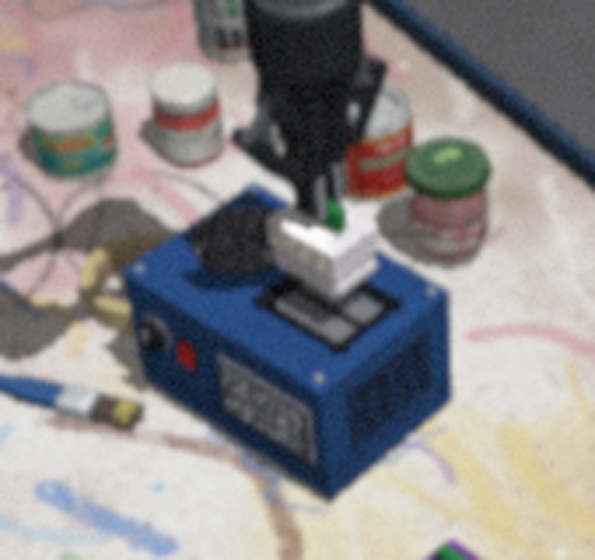

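The cassette hangs upright over the slot, with its bottom edge at about (325,290) and the shut flap below at (330,305). For a relative alignment check I'll use depth on the cassette's faces and the extractor's faces.

```bash
cat > al.py <<'E'
from h import *
def faces(W,im,zs):
    a=np.radians(14.3); ex=np.array([np.cos(a),np.sin(a)]); ey=np.array([-ex[1],ex[0]]); c=np.array([539.2,175.0])
    d=W[...,:2]-c; X=d@ex; Y=d@ey; Z=W[...,2]
    hsv=cv2.cvtColor(im,cv2.COLOR_BGR2HSV)
    def fit(m,axis,name):
        A,B=(X[m],Y[m]) if axis==0 else (Y[m],X[m])
        k=abs(A-np.median(A))<3
        s=np.polyfit(B[k],A[k],1); print(name,k.sum(),'med',np.median(A[k]).round(2),'mean',A[k].mean().round(2),'slope deg',np.degrees(s[0]).round(2),'at0',s[1].round(2))
    fit((abs(X+70)<8)&(abs(Y-40)<90)&(Z>20)&(Z<110),0,'box -x (-70)')
    fit((abs(Y+58)<8)&(abs(X)<62)&(Z>20)&(Z<110),1,'box -y (-58)')
    w=(hsv[...,1]<60)
    fit((abs(X+23)<7)&(abs(Y)<29)&(Z>zs+6)&(Z<zs+36)&w,0,'cas -x (-23)')
    fit((abs(Y+32)<7)&(abs(X)<20)&(Z>zs+6)&(Z<zs+36)&w,1,'cas -y (-32)')
    m=(abs(X)<20)&(abs(Y)<29)&(Z>zs+36)&(Z<zs+44)&w; print('top z',np.median(Z[m]),m.sum())
if __name__=='__main__':
    z=np.load('s3.npz'); W=z['W'];im=z['im']; faces(W,im,160.5)
E
python3 al.py
```

```text
box -x (-70) 867 med -71.73 mean -71.93 slope deg 0.28 at0 -72.11
box -y (-58) 800 med -55.5 mean -55.55 slope deg 0.02 at0 -55.55
cas -x (-23) 139 med -23.57 mean -23.64 slope deg -0.0 at0 -23.64
cas -y (-32) 105 med -30.62 mean -30.41 slope deg -0.0 at0 -30.41
top z 199.81828353488683 145
```

```bash
python3 -m jog '[{"dp":[-0.8,0.3,-15],"angular":[0,0,0]},{"dp":[0,0,-12],"angular":[0,0,0]},{"dp":[0,0,-6],"angular":[0,0,0]},{"dp":[0,0,-4],"angular":[0,0,0]},{"dp":[0,0,0],"angular":[0,0,0]}]'
python3 -m jog '[{"dp":[0,0,-4],"angular":[0,0,0]},{"dp":[0,0,-4],"angular":[0,0,0]},{"dp":[0,0,-3],"angular":[0,0,0]}]'
python3 -m jog '[{"dp":[0,0,-3],"angular":[0,0,0]},{"dp":[0,0,-3],"angular":[0,0,0]}]'
```

```text
t: 8.32
position: [0.5381, 0.1756, 0.1482]
tool_rot: [-1.927, -2.481, 0.001]
ft_force: [-0.5, 0.8, -1.2]
width: 0.0083
grip_force: 60.3
t: 8.7
position: [0.5401, 0.1762, 0.1398]
tool_rot: [1.925, 2.479, 0.005]
ft_force: [-0.4, 0.1, 7.6]
width: 0.0081
grip_force: 61.4
t: 8.95
position: [0.5399, 0.1762, 0.1337]
tool_rot: [1.926, 2.479, 0.005]
ft_force: [-1.2, 0.2, 5.2]
width: 0.0084
grip_force: 61.1
```

```bash
python3 -m jog '[{"dp":[0,0,-4],"angular":[0,0,0]},{"dp":[0,0,-4],"angular":[0,0,0]},{"dp":[0,0,-4],"angular":[0,0,0]}]'
python3 -m jog '[{"dp":[0,0,-4],"angular":[0,0,0]},{"dp":[0,0,-4],"angular":[0,0,0]},{"dp":[0,0,-4],"angular":[0,0,0]}]'
python3 -c "from h import *;st()"
```

```text
t: 9.32
position: [0.5384, 0.1758, 0.1193]
tool_rot: [1.927, 2.481, 0.0]
ft_force: [0.2, -0.9, 1.3]
width: 0.0079
grip_force: 60.7
t: 9.7
position: [0.5378, 0.1756, 0.1067]
tool_rot: [-1.927, -2.481, 0.001]
ft_force: [-0.0, -0.5, -1.0]
width: 0.0083
grip_force: 60.5
t 9.7 pos [537.8 175.6 106.7] yaw_y 14.33 z [-0.001 -0.    -1.   ] F [-0.  -0.5 -1. ] w 8.3 q [ 0.24  0.31  1.85  0.    0.98 -0.01]
```

```bash
python3 -m jog '[{"dp":[0,0,-4],"angular":[0,0,0]},{"dp":[0,0,-4],"angular":[0,0,0]},{"dp":[0,0,-4],"angular":[0,0,0]},{"dp":[0,0,-4],"angular":[0,0,0]}]'
python3 -m jog '[{"dp":[0,0,-3],"angular":[0,0,0]},{"dp":[0,0,-3],"angular":[0,0,0]},{"dp":[0,0,-3],"angular":[0,0,0]}]'
python3 -c "from h import *;st()"
```

```text
t: 10.2
position: [0.5381, 0.1757, 0.0912]
tool_rot: [-1.927, -2.481, 0.0]
ft_force: [-0.9, -0.8, 0.2]
width: 0.008
grip_force: 60.5
t: 10.58
position: [0.5382, 0.1757, 0.0824]
tool_rot: [-1.927, -2.481, -0.0]
ft_force: [0.4, -0.5, -0.2]
width: 0.0082
grip_force: 60.5
t 10.57 pos [538.2 175.7  82.4] yaw_y 14.32 z [-0.  0. -1.] F [ 0.4 -0.5 -0.2] w 8.2 q [ 0.24  0.35  1.86  0.    0.93 -0.01]
```

```bash
python3 -m jog '[{"dp":[0,0,-2],"angular":[0,0,0]},{"dp":[0,0,-2],"angular":[0,0,0]}]'
python3 -m jog '[{"dp":[0,0,-1.5],"angular":[0,0,0]},{"dp":[0,0,0],"angular":[0,0,0]}]'
```

```text
t: 10.82
position: [0.5383, 0.1757, 0.0785]
tool_rot: [1.927, 2.481, 0.0]
ft_force: [0.8, 0.8, -0.1]
width: 0.0081
grip_force: 60.5
t: 11.08
position: [0.5381, 0.1757, 0.0768]
tool_rot: [-1.927, -2.481, 0.0]
ft_force: [-0.1, 0.2, -0.8]
width: 0.0078
grip_force: 60.3
```

```bash
python3 -m jog '[{"dp":[0,0,0],"angular":[0,0,0]},{"dp":[0,0,0],"angular":[0,0,0]},{"dp":[0,0,0],"angular":[0,0,0]}]' 0.65 20
python3 -m jog '[{"dp":[0,0,4],"angular":[0,0,0]},{"dp":[0,0,6],"angular":[0,0,0]},{"dp":[0,0,8],"angular":[0,0,0]}]'
python3 -m jog '[{"dp":[0,0,10],"angular":[0,0,0]},{"dp":[0,0,15],"angular":[0,0,0]},{"dp":[0,0,20],"angular":[0,0,0]},{"dp":[0,0,20],"angular":[0,0,0]},{"dp":[0,0,0],"angular":[0,0,0]}]'
python3 - <<'E'
from h import *
st()
im,d=vision.read_camera('scene'); W=world('scene',d)*1000
np.savez('s4.npz',im=im,W=W)
cv2.imwrite('pics/s4.png',cv2.resize(im[80:200,150:280],None,fx=4.5,fy=4.5,interpolation=2))
E
```

```text
t: 11.45
position: [0.5384, 0.1757, 0.0772]
tool_rot: [1.927, 2.481, 0.0]
ft_force: [-0.1, -0.3, 0.1]
width: 0.0149
grip_force: 0.0
t: 11.82
position: [0.5383, 0.1757, 0.0956]
tool_rot: [1.927, 2.481, 0.0]
ft_force: [-0.1, -0.2, 0.1]
width: 0.0148
grip_force: 0.0
t: 12.45
position: [0.5403, 0.1762, 0.163]
tool_rot: [1.925, 2.478, 0.007]
ft_force: [0.4, -0.4, -0.3]
width: 0.0152
grip_force: 0.0
t 12.45 pos [540.3 176.2 163. ] yaw_y 14.33 z [ 0.005  0.001 -1.   ] F [ 0.4 -0.4 -0.3] w 15.2 q [ 0.24  0.24  1.81 -0.    1.08 -0.01]
```

View pics/s4.png

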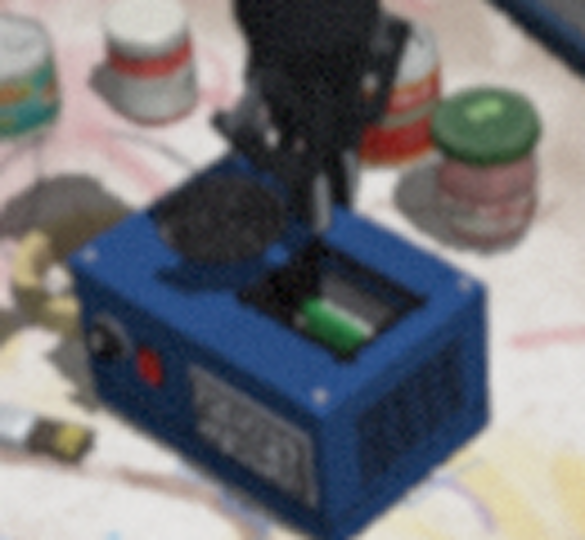

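The picture shows the green tab at about (335,325) inside the slot with the leaves held open, and the fingers clear above. Next I close the fingers and turn them 90°.

```bash
python3 -m jog '[{"dp":[0,0,0],"angular":[0,0,0.17]},{"dp":[0,0,0],"angular":[0,0,0.18]},{"dp":[0,0,0],"angular":[0,0,0.18]},{"dp":[0,0,0],"angular":[0,0,0.18]},{"dp":[0,0,0],"angular":[0,0,0.18]}]' 1 40 >/dev/null
python3 -m jog '[{"dp":[0,0,0],"angular":[0,0,0.17]},{"dp":[0,0,0],"angular":[0,0,0.17]},{"dp":[0,0,0],"angular":[0,0,0.17]},{"dp":[0,0,0],"angular":[0,0,0.17]},{"dp":[0,0,0],"angular":[0,0,0]}]'  >/dev/null
python3 -m jog '[{"dp":[0,0,-20],"angular":[0,0,0]},{"dp":[0,0,-15],"angular":[0,0,0]},{"dp":[0,0,-10],"angular":[0,0,0]},{"dp":[0,0,0],"angular":[0,0,0]}]'
python3 - <<'E'
from h import *
st(); z=np.load('s4.npz'); W=z['W']; im=z['im']; h=cv2.cvtColor(im,cv2.COLOR_BGR2HSV)
m=(h[...,0]>50)&(h[...,0]<85)&(h[...,1]>100); m[:140]=0;m[:,:205]=0;m[:,:][:,245:]=0
q=W[m]; print(len(q),np.nanpercentile(q,[5,50,95],axis=0).round(1))
E
```

```text
t: 14.25
position: [0.5372, 0.1754, 0.1137]
tool_rot: [0.389, -3.115, 0.0]
ft_force: [-0.2, 0.1, 0.1]
width: -0.0
grip_force: 0.0
t 14.25 pos [537.2 175.4 113.7] yaw_y 104.24 z [-0.003 -0.001 -1.   ] F [-0.2  0.1  0.1] w -0.0 q [ 0.24  0.3   1.85 -0.    0.99 -1.58]
109 [[ 379.  -142.6   55.1]
 [ 531.3  167.1  104.3]
 [ 538.8  201.7  124.9]]
```

```bash
python3 -m jog '[{"dp":[0,0,-5],"angular":[0,0,0]},{"dp":[0,0,-5],"angular":[0,0,0]},{"dp":[0,0,-4],"angular":[0,0,0]}]' | egrep 'pos|ft'
python3 -m jog '[{"dp":[0,0,-3],"angular":[0,0,0]},{"dp":[0,0,-2],"angular":[0,0,0]}]'| egrep 'pos|ft'
python3 -m jog '[{"dp":[0,0,-2],"angular":[0,0,0]},{"dp":[0,0,-2],"angular":[0,0,0]}]'| egrep 'pos|ft'
```

```text
position: [0.5383, 0.1758, 0.101]
ft_force: [0.1, -0.0, 0.5]
position: [0.5382, 0.1757, 0.0959]
ft_force: [-0.0, -0.1, 0.5]
position: [0.5383, 0.1757, 0.092]
ft_force: [0.6, 0.8, 0.4]
```

```bash
for i in 1; do python3 -m jog '[{"dp":[0,0,-2],"angular":[0,0,0]},{"dp":[0,0,-2],"angular":[0,0,0]}]' | egrep 'pos|ft'
python3 -m jog '[{"dp":[0,0,-2],"angular":[0,0,0]},{"dp":[0,0,-1.5],"angular":[0,0,0]}]'| egrep 'pos|ft'
python3 -m jog '[{"dp":[0,0,-1.5],"angular":[0,0,0]},{"dp":[0,0,-1],"angular":[0,0,0]}]'| egrep 'pos|ft'; done
```

```text
position: [0.5383, 0.1757, 0.088]
ft_force: [-0.3, -0.2, 0.1]
position: [0.5381, 0.1758, 0.0849]
ft_force: [-3.3, -0.2, 7.0]
position: [0.5379, 0.176, 0.0837]
ft_force: [-4.7, -0.4, 10.4]
```

```bash
python3 -m jog '[{"dp":[0,0,-1],"angular":[0,0,0]}]'| egrep 'pos|ft'; python3 -m jog '[{"dp":[0,0,-1],"angular":[0,0,0]}]'| egrep 'pos|ft';python3 -c "from h import *;st();print(sensors.get_state()['ft_torque'])"
```

```text
position: [0.5377, 0.176, 0.0827]
ft_force: [-4.4, 1.2, 9.1]
position: [0.5379, 0.176, 0.0813]
ft_force: [-0.8, 0.4, 2.3]
t 16.12 pos [537.9 176.   81.3] yaw_y 104.28 z [-0.001  0.    -1.   ] F [-0.8  0.4  2.3] w 0.4 q [ 0.24  0.35  1.86  0.    0.93 -1.58]
[ 0.02456778  0.12627192 -0.0379343 ]
```

```bash
for i in 1; do python3 -m jog '[{"dp":[0,0,-1],"angular":[0,0,0]}]'| egrep 'pos|ft'; python3 -m jog '[{"dp":[0,0,-1],"angular":[0,0,0]}]'| egrep 'pos|ft';python3 -m jog '[{"dp":[0,0,-1],"angular":[0,0,0]}]'| egrep 'pos|ft'; done
```

```text
position: [0.5389, 0.1761, 0.08]
ft_force: [-0.8, -0.0, 2.7]
position: [0.5391, 0.1759, 0.0786]
ft_force: [-1.0, 0.6, 3.2]
position: [0.5388, 0.1757, 0.0772]
ft_force: [0.2, 0.3, 3.6]
```

```bash
python3 - <<'E'
from h import *
im,d=vision.read_camera('scene'); cv2.imwrite('pics/s5.png',cv2.resize(im[100:180,180:270],None,fx=7,fy=7,interpolation=2))
E
```

```text
(no output)
```

View pics/s5.png

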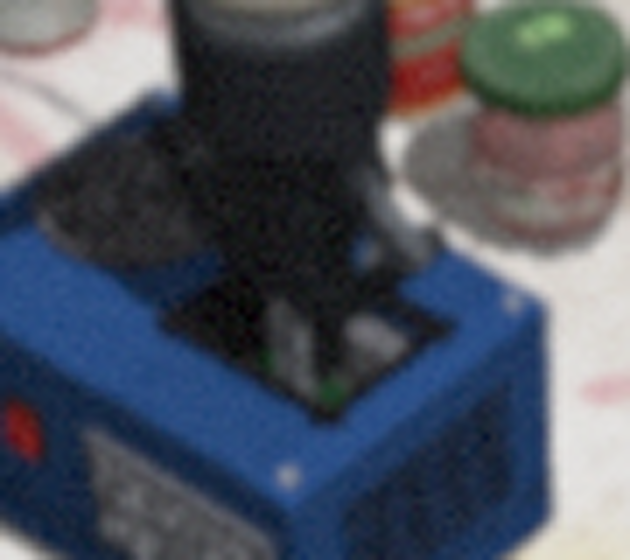

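The picture shows bits of green tab on either side of the closed fingers, at (265,360) and (330,390), with the right-hand leaf open at (370,330). I'll check the tab's height with depth.

```bash
cat > tab.py <<'E'
from h import *
im,d=vision.read_camera('scene'); W=world('scene',d)*1000; h=cv2.cvtColor(im,cv2.COLOR_BGR2HSV)
a=np.radians(14.3); ex=np.array([np.cos(a),np.sin(a)]); ey=np.array([-ex[1],ex[0]])
D=W[...,:2]-[537.3,177.0]; X=D@ex; Y=D@ey
for v in range(140,164):
  for u in range(210,245):
    if 45<h[v,u,0]<90 and h[v,u,1]>70 and h[v,u,2]>25: print(u,v,h[v,u],'X %.0f Y %.0f Z %.0f'%(X[v,u],Y[v,u],W[v,u,2]))
for v in (148,151,154,156): print(v,[(u,int(X[v,u]),int(Y[v,u]),int(W[v,u,2])) for u in range(216,234,2) if np.isfinite(W[v,u,0])])
E
python3 tab.py
```

```text
217 150 [69 94 27] X 10 Y 36 Z 83
217 151 [73 99 36] X -5 Y 19 Z 99
218 151 [63 83 55] X -4 Y 17 Z 99
218 152 [ 74 117  50] X -6 Y 15 Z 99
226 154 [ 69 133  46] X -4 Y -12 Z 105
227 154 [65 91 56] X -0 Y -12 Z 103
226 155 [ 70 121  59] X -3 Y -10 Z 101
227 155 [ 70 120  66] X 0 Y -11 Z 99
228 155 [63 74 72] X 3 Y -12 Z 98
225 156 [69 81 60] X -5 Y -8 Z 97
226 156 [ 69 137  54] X -4 Y -12 Z 99
227 156 [ 68 143  66] X -2 Y -13 Z 99
228 156 [ 69 112  64] X -19 Y -34 Z 123
229 156 [76 72 53] X -18 Y -37 Z 124
225 157 [ 75 108  33] X -26 Y -30 Z 122
226 157 [ 58 105  46] X -8 Y -15 Z 100
227 157 [ 68 120  51] X -25 Y -36 Z 124
228 157 [ 76 136  43] X -25 Y -40 Z 127
148 [(216, 5, 33, 94), (218, 11, 32, 90), (220, -10, 1, 122), (222, -11, -6, 128), (224, -7, -10, 127), (226, -4, -14, 127), (228, 1, -15, 125), (230, 19, -4, 106), (232, 18, -13, 111)]
151 [(216, -9, 18, 101), (218, -3, 17, 99), (220, -10, 2, 112), (222, -10, -4, 116), (224, -6, -8, 115), (226, -6, -15, 120), (228, 3, -12, 111), (230, 12, -10, 103), (232, 15, -15, 104)]
154 [(216, -32, -6, 122), (218, -32, -13, 126), (220, -26, -14, 122), (222, -11, -5, 107), (224, -6, -7, 105), (226, -3, -11, 105), (228, 4, -10, 99), (230, 8, -13, 97), (232, -7, -37, 123)]
156 [(216, -35, -8, 119), (218, -34, -14, 121), (220, -33, -21, 125), (222, -30, -25, 125), (224, -27, -28, 124), (226, -4, -11, 98), (228, -19, -34, 122), (230, -21, -44, 130), (232, -10, -40, 120)]
```

The tab is level at z about 99 under the fingertips, so the cassette is upright and moving down. I'll continue feeling for the catches.

```bash
for i in 1; do python3 -m jog '[{"dp":[0,0,-1],"angular":[0,0,0]},{"dp":[0,0,-1],"angular":[0,0,0]}]'| egrep 'pos|ft'; python3 -m jog '[{"dp":[0,0,-1],"angular":[0,0,0]},{"dp":[0,0,-1],"angular":[0,0,0]}]'| egrep 'pos|ft';python3 -m jog '[{"dp":[0,0,-1],"angular":[0,0,0]},{"dp":[0,0,-1],"angular":[0,0,0]}]'| egrep 'pos|ft'; done
```

```text
position: [0.5384, 0.1756, 0.0751]
ft_force: [-0.4, -0.2, 3.8]
position: [0.5382, 0.1757, 0.073]
ft_force: [-1.2, -0.1, 8.8]
position: [0.5383, 0.1758, 0.0729]
ft_force: [-5.2, -2.0, 16.2]
```

```bash
python3 -m jog '[{"dp":[0,0,0],"angular":[0,0,0]}]'| egrep 'pos|ft'; python3 -m jog '[{"dp":[0,0,-0.7],"angular":[0,0,0]}]'| egrep 'pos|ft'; python3 -m jog '[{"dp":[0,0,0],"angular":[0,0,0]}]'| egrep 'pos|ft'; python3 tab.py | head -16
```

```text
position: [0.5383, 0.1758, 0.0729]
ft_force: [-4.1, -1.4, 14.0]
position: [0.5384, 0.1758, 0.0729]
ft_force: [-6.0, -2.4, 19.4]
position: [0.5384, 0.1758, 0.0729]
ft_force: [-4.1, -1.6, 16.3]
231 142 [87 77 30] X -12 Y -42 Z 168
224 145 [86 73 28] X -10 Y -14 Z 142
226 156 [ 72 118  54] X 1 Y -6 Z 92
227 156 [ 70 108  59] X 1 Y -10 Z 95
225 157 [65 71 43] X -26 Y -31 Z 122
226 157 [69 88 49] X -4 Y -11 Z 95
227 157 [ 70 119  45] X -25 Y -37 Z 126
226 158 [67 83 40] X -31 Y -39 Z 127
148 [(216, 4, 32, 95), (218, -8, 11, 115), (220, -11, 0, 124), (222, -10, -6, 127), (224, -8, -11, 128), (226, -5, -15, 128), (228, -10, -28, 140), (230, 19, -3, 105), (232, 23, -7, 105)]
151 [(216, 5, 34, 82), (218, 10, 32, 80), (220, -10, 2, 112), (222, -10, -5, 116), (224, -5, -6, 113), (226, -4, -13, 117), (228, 2, -13, 112), (230, 14, -8, 101), (232, 16, -13, 102)]
154 [(216, -32, -5, 122), (218, -33, -14, 127), (220, -29, -17, 126), (222, -10, -3, 105), (224, -7, -7, 105), (226, -5, -13, 108), (228, 28, 14, 67), (230, 11, -10, 93), (232, -12, -42, 129)]
156 [(216, -37, -10, 121), (218, -34, -14, 122), (220, -34, -21, 125), (222, -31, -26, 126), (224, -25, -26, 122), (226, 1, -5, 91), (228, -20, -35, 124), (230, -19, -41, 127), (232, -11, -40, 120)]
```

Rigid stop at 72.9: no movement between 14 and 19 N, about 11–12 mm after the catch bump at 84, as expected for home. I'll lift slightly and re-touch to confirm it stays down.

```bash
python3 -m jog '[{"dp":[0,0,4],"angular":[0,0,0]},{"dp":[0,0,4],"angular":[0,0,0]},{"dp":[0,0,0],"angular":[0,0,0]}]'| egrep 'pos|ft'; python3 -m jog '[{"dp":[0,0,-2],"angular":[0,0,0]},{"dp":[0,0,-2],"angular":[0,0,0]}]'| egrep 'pos|ft'; python3 -m jog '[{"dp":[0,0,-1],"angular":[0,0,0]}]'| egrep 'pos|ft';python3 -m jog '[{"dp":[0,0,-0.7],"angular":[0,0,0]}]'| egrep 'pos|ft';python3 -m jog '[{"dp":[0,0,-0.7],"angular":[0,0,0]}]'| egrep 'pos|ft'
```

```text
position: [0.5382, 0.1758, 0.0784]
ft_force: [0.4, 0.5, 2.6]
position: [0.5383, 0.1757, 0.0741]
ft_force: [-0.1, -0.7, 2.7]
position: [0.5381, 0.1757, 0.073]
ft_force: [0.1, 0.3, 2.7]
position: [0.5382, 0.1757, 0.073]
ft_force: [-2.3, -0.2, 8.6]
position: [0.5382, 0.1757, 0.0729]
ft_force: [-3.8, -0.2, 10.6]
```

Contact comes rigidly at 73.0 with only the leaves' 2.7 N before it, so the cassette is held home. I'm withdrawing.

```bash
python3 -m jog '[{"dp":[0,0,5],"angular":[0,0,0]},{"dp":[0,0,8],"angular":[0,0,0]},{"dp":[0,0,12],"angular":[0,0,0]},{"dp":[0,0,20],"angular":[0,0,0]},{"dp":[0,0,30],"angular":[0,0,0]}]'| egrep 'pos|ft'; python3 -m jog '[{"dp":[0,0,40],"angular":[0,0,0]},{"dp":[0,-50,20],"angular":[0,0,0]},{"dp":[0,-60,0],"angular":[0,0,0]},{"dp":[0,-60,0],"angular":[0,0,0]},{"dp":[0,-60,0],"angular":[0,0,0]}]'| egrep 'pos|ft'
python3 -m jog '[{"dp":[0,0,0],"angular":[0,0,0]},{"dp":[0,0,0],"angular":[0,0,0]}]'| egrep 'pos|ft|t:'
python3 - <<'E'
from h import *
im,d=vision.read_camera('top'); W=world('top',d)*1000
a=np.radians(14.3); ex=np.array([np.cos(a),np.sin(a)]); ey=np.array([-ex[1],ex[0]])
D=W[...,:2]-[539.2,175]; X=D@ex; Y=D@ey
for x0 in range(-24,24,6):
    m=(X>x0)&(X<x0+6)&(abs(Y)<28); print(x0,m.sum(),np.nanmedian(W[m][:,2]).round(1))
cv2.imwrite('pics/t6.png',cv2.resize(im[120:300,90:430],None,fx=2.3,fy=2.3,interpolation=2))
E
```

```text
position: [0.5368, 0.1754, 0.1467]
ft_force: [0.2, -0.1, -0.6]
position: [0.5378, -0.0559, 0.2074]
ft_force: [1.1, 0.1, 0.6]
t: 20.27
position: [0.5379, -0.0541, 0.207]
tool_rot: [0.389, -3.117, -0.001]
ft_force: [0.6, 1.0, 0.2]
-24 77 120.3
-18 78 120.4
-12 79 120.3
-6 74 120.7
0 79 120.8
6 80 119.9
12 78 120.3
18 74 120.0
```

View pics/t6.png

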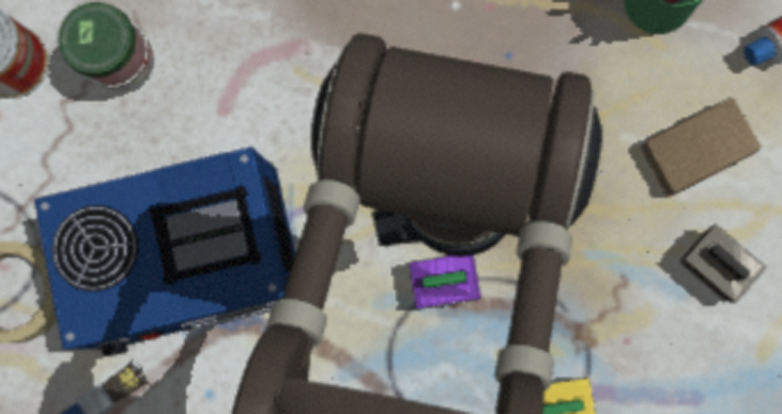

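Both leaves at (205,235) are shut and flat, at the same depth (z about 120) as before insertion. The arm is clear and the bystanders in view are where they were.

```bash
python3 -c "
from station import bot
print(bot.sign_off())"
```

```text
the job is handed in; nothing more can be done
None
```

The fresh cassette appears fully home: it met a rigid stop at up to 19 N of measured push and stayed down when re-touched, and both leaves shut flat above it. The job was handed in at about 20 s; no verdict came back.

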